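# Lock the collar, seat the cover on its hidden pin and hold it pressed

### The arm

A 6-joint arm with a two-finger parallel gripper is mounted at the origin on a cart in front of the work surface, level with it; the furniture and walls round the work are solid. World frame = base frame: x ahead of the robot, y to its left, z up, the work surface at z = 0. Lengths are in m, angles in rad, forces in N, time in s.
With the tool pointing down it reaches from about 0.325 to 0.75 m from the base axis. Payload 7.6 kg.
Tool frame: the origin (TCP) lies midway between the tips of the shut fingers; the grasp point (between the pads) lies 19 mm behind it; z points along the fingers, y is the line along which they close (so a half turn about z gives the same grasp; the last joint's range is limited). The gripper opens to 85 mm and grips with 20 to 120 N. Pads are 22 mm wide; open, the fingers measure 114 mm over their backs; the gripper's body (76 mm by 85 mm) begins 54 mm behind the grasp point. The pads swing forward as they close: fully open they stand 13 mm farther back than shut.
Start: joints at [-1.418, 0.052, 1.401, -0, 1.689, -0.07], TCP at [0.116, -0.512, 0.231] pointing down, gripper open.
Joint ranges: [-2.9, 2.9], [-0.91, 2.17], [0.12, 2.37], [-1.06, 4.2], [0.26, 2.73], [-2.93, 2.93]. Speed limits (rad/s): [2.57, 2.57, 3.01, 3.14, 3.14, 3.14].

### API

Orientations are given as [roll, pitch, yaw] about the fixed x, y, z axes, in that order (R = Rz(yaw) Ry(pitch) Rx(roll)).
In Python, from rig import observe, grab_frame, camera_params, hand_in gives the robot as it stands.
- The arm moves only by the tool apply_moves, never from a script. Its argument "series" is a list of rows, each a list of 7 numbers: the closure, from 0 (fully open) to 1 (shut), then the shift along the world's x, y, z in units of 0.025 m (1.0 is 0.025 m), then the turn, a rotation vector about the world's x, y, z in units of 360 degrees (1.0 is 360 degrees). A call has 1 to 20 rows; each row shifts and turns the commanded pose from where the row before left it; what a row does not reach is not made up. A row lasts 1/12 s, in which the tool goes at most 41.7 mm and 7.16 degrees, less where a joint would pass 70% of its speed; a pose out of reach is approached as far as the arm can. A call with a number of a shift or a turn outside -1 to 1 is refused whole. A call with a gripper value outside its range is refused whole. The fingers move at their own pace and stop on an object; "grip_force" is the grip in N (left out, the last holds). Time passes only in rows, so rows that do not move let the fingers close. It gives the time, the measured TCP pose, the force, the opening and the grip force at its end, in the units of the state.
- observe(): the state, without advancing time (a new reading comes with each control period).
- grab_frame(name): name is "side" or "top" or "wrist"; returns the picture (480x640x3 uint8, red, green, blue); there is no depth.
- camera_params(name): a dict with "fx", "fy", "cx", "cy" (pixels), "rvec" (rotation vector, rad) and "tvec" (3), from world to camera coordinates, as OpenCV has them. Camera axes: x right, y down, z forward; pixel columns grow to the right and rows downward; lengths in m; the calibration is good to about 2 mm. A picture is of the moment at which its call begins: read the wrist's pose just before it. camera_params takes no time and is no camera call; for the wrist camera it gives the pose at the moment of the call.
- hand_in(): hands the job in; it is judged then, once.
The state is a dict: "clock": time; "qpos": joint angles; "dq": joint speeds; "effort": joint torques, N m; "ee_pos": TCP position; "orientation": TCP orientation; "ft_force": force on the tool from outside, world axes, zero at the start; "wrist_torque": the same for the moment, N m; "opening": finger opening in m; "finger_force": force on a finger pad.
Only numpy, scipy, OpenCV 4.12 (cv2) and the standard library are available. Lean on these libraries where they do the work, as an engineer would, in place of code of your own. Each camera call takes 0.05 s, during which the arm holds its last target. There are 200 camera calls.

### The job

Set up the small round bench press: turn its lock collar anticlockwise (seen from above) by the upright lever, fully to the locked mark, which raises the locating pin in the middle of the seat. Then pick up the round cover by its bar, move it over the seat until it drops over the pin, now hidden beneath it, and press it down against the spring until it rests flush on the rim. Finish while still holding the cover pressed fully down with the gripper, and leave the beaker, the dropper bottle and the petri dish where they stand.

Things in the scene. Friction and masses are not known exactly. Their poses are not given: they have to be found in the camera images.
- press_base: Round press, fixed: grey flange 152 mm across, 14 mm high; fixed aluminium rim (86 mm outside, 74 mm inside diameter, top 34 mm above the bench) with the sprung seat inside it. Origin at the centre of the underside, on the bench; z is the axis of everything on it. A small white mark on the flange, on the -y side, is the locked mark.
- lock_collar (a joint): Captive dark collar round the rim, 116 mm across, top at 30 mm, turning about the press's axis. 0 = unlocked; grows anticlockwise seen from above; 1.2 rad = locked, at a stop, its lever then along -y of press_base at the white mark. Stiff: 3 to 4 N at the lever; stays where left. Turning it to locked raises the pin by 11 mm in proportion.
- lever_grip (a point): Grip point of the collar's lever: an upright blade 28 mm long (radially), 10 mm thick (tangentially), from 26 to 66 mm above the bench. This point is 80 mm from the press's axis, 48 mm above the bench, on the blade's middle. Its x axis points radially outward, y tangentially anticlockwise (across the blade's thickness), z up.
- pin_tip (a point): Tip of the steel locating pin on the press's axis: 12 mm in diameter, the last 4 mm tapered to 5 mm. The tip lies about level with the seat (39.5 to 42 mm above the bench) while unlocked and 50.5 mm above the bench, 10.5 mm above the seat, when locked.
- seat (a joint): Sprung round aluminium seat, 72 mm across, inside the rim. 0 = up, its top 40 mm above the bench, 6 mm above the rim; grows as it goes down. The spring resists with 6 N at the start (it carries the cover's weight without sinking) and 13 N when the cover, pressed down 6 mm, rests on the rim; it lifts the cover again if let go.
- cover: Loose round aluminium cover, 100 mm across, 24 mm thick, about 0.32 kg, flat on the bench at first. Origin at the centre of its underside = mouth of the blind bore for the pin (15 mm diameter, 19 mm deep, unseen from above); z up. On the seat with the pin in the bore its origin is 40 mm above the bench; fully pressed, 34 mm. Its turn about the vertical does not matter.
- cover_grip (a point): Centre of the cover's bar, 42 mm above the cover's underside and on its axis. The bar is 56 mm long (along y), 16 mm thick (along x) and stands from 24 to 57 mm above the underside.
- beaker: Bystander: plastic beaker, 70 mm across, 81 mm high; origin at the centre of its underside.
- dropper_bottle: Bystander: the nearer of two small amber dropper bottles, behind the press, with a black bulb, 34 mm across, 102 mm high; origin at the centre of its underside.
- petri_dish: Bystander: petri dish standing alone to the left of the press (others stand far back on the right), 94 mm across, 16 mm high; origin at the centre of its underside.
There are look-alikes about, which are no part of the job. Leave any brown or orange look-alike of the press_base alone.

How it is judged:
By the outcome, as a careful person would: the job done as asked, in the order asked, and still so for the second after the job is handed in, while the arm keeps its last pose, push and grip.
It also fails if it takes over 51 s, if anything falls off the work surface, if the arm or the gripper's body presses on something with over 40 N, if the wrist force passes 120 N, or if a joint passes its speed limit or range.

## Working session

There is one attempt and no reset: what is moved stays moved. The work goes in short steps, Python scripts to look and compute and a tool call to move; the robot and the scene stay as the last step left them, time stands still between calls to the robot, and variables do not carry over. Pictures are saved under pics/ and viewed, at most 10 in all, crops included, and the job is handed in when it is done.

Besides the shell and the picture viewer there is one more tool, called as name(argument=value, ...), one argument or row to a line, values as JSON. apply_moves: Moves the arm, as the interface text tells. Its arguments: {"type":"object","properties":{"series":{"type":"array"},"grip_force":{"type":"number"}},"required":["series"]}

```bash
mkdir -p pics; ls
python3 - <<'E'
from rig import *
import cv2,numpy as np
np.set_printoptions(precision=4,suppress=True)
for n in("top","side"):
    f=grab_frame(n);cv2.imwrite(f"pics/{n}0.png",f[:,:,::-1]);p=camera_params(n);print(n,p)
s=observe();print(s['clock'],s['ee_pos'],s['orientation'],s['opening'],s['ft_force'])
E
```

```text
pics
top {'fx': 532.3267178400057, 'fy': 532.3267178400057, 'cx': 312.75021682209217, 'cy': 248.09636363125264, 'rvec': array([ 2.1498, -2.0939,  0.2009]), 'tvec': array([-0.0155,  0.5841,  1.1526])}
side {'fx': 605.078041620632, 'fy': 605.078041620632, 'cx': 322.62474399259315, 'cy': 225.33887884079815, 'rvec': array([ 1.9846, -0.2195,  0.1113]), 'tvec': array([-0.5568,  0.1237,  1.3915])}
0.1 [ 0.116  -0.5117  0.2306] [-3.1402 -0.0001  0.2228] 0.08527282455931816 [-0.0388  1.5959 -0.3931]
```

View pics/top0.png

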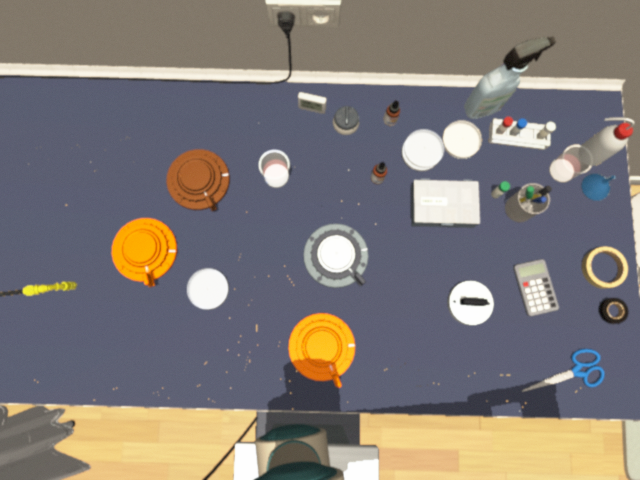

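View pics/side0.png

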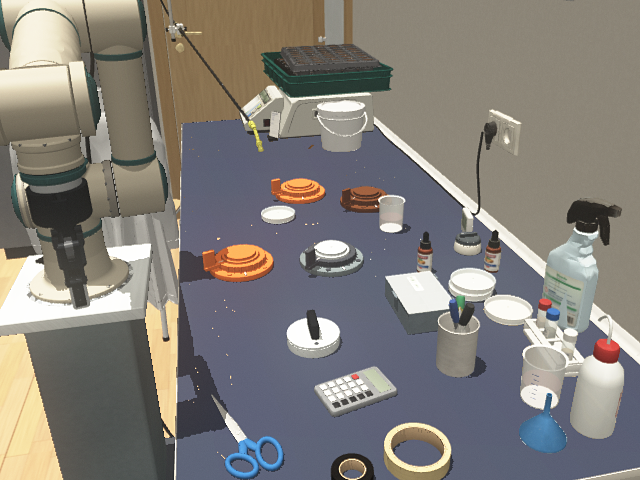

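Top view: the grey press is at about (336,255) with its dark lever near (357,271). The orange look-alikes are at (322,347) and (144,250), and the brown one is at (198,180). The grey one fits the description because it has an aluminium rim and no orange or brown. The cover with the black bar is at (471,302). The beaker is at (274,168), the dropper at (379,172) and the petri dish at (207,289).

```bash
cat > h.py <<'E'
from rig import *
import cv2,numpy as np
np.set_printoptions(precision=4,suppress=True)
def ray(n,uv,z,p=None):
    p=p or camera_params(n);R=cv2.Rodrigues(np.array(p['rvec']))[0];t=np.array(p['tvec']).ravel()
    c=-R.T@t;d=R.T@np.array([(uv[0]-p['cx'])/p['fx'],(uv[1]-p['cy'])/p['fy'],1]);return c+d*(z-c[2])/d[2]
def proj(n,P,p=None):
    p=p or camera_params(n);K=np.array([[p['fx'],0,p['cx']],[0,p['fy'],p['cy']],[0,0,1]])
    return cv2.projectPoints(np.array(P,float).reshape(-1,1,3),np.array(p['rvec']),np.array(p['tvec']),K,None)[0].reshape(-1,2)
E
python3 - <<'E'
from h import *
a=cv2.imread('pics/top0.png');s=cv2.imread('pics/side0.png')
z=lambda i,x,y,w,h,k:cv2.resize(i[y:y+h,x:x+w],None,fx=k,fy=k,interpolation=cv2.INTER_CUBIC)
cv2.imwrite('pics/c1.png',np.vstack([np.hstack([z(a,296,215,80,80,5),z(a,435,265,80,80,5)]),z(s,280,225,160,40,5)]))
for n,uv,h in(('press',(336,255),.0),('pressseat',(336,254),.04),('cover',(471,302),.024),('beaker',(274,165),.04),('dropper',(379,172),.05),('petri',(207,289),.016),('orange',(322,347),0)):print(n,ray('top',uv,h))
E
```

```text
press [ 0.5797 -0.0555  0.    ]
pressseat [ 0.5749 -0.0538  0.04  ]
cover [ 0.4745 -0.3651  0.024 ]
beaker [0.7852 0.0969 0.04  ]
dropper [ 0.7711 -0.1506  0.05  ]
petri [0.4892 0.2417 0.016 ]
orange [ 0.3646 -0.0272  0.    ]
```

View pics/c1.png

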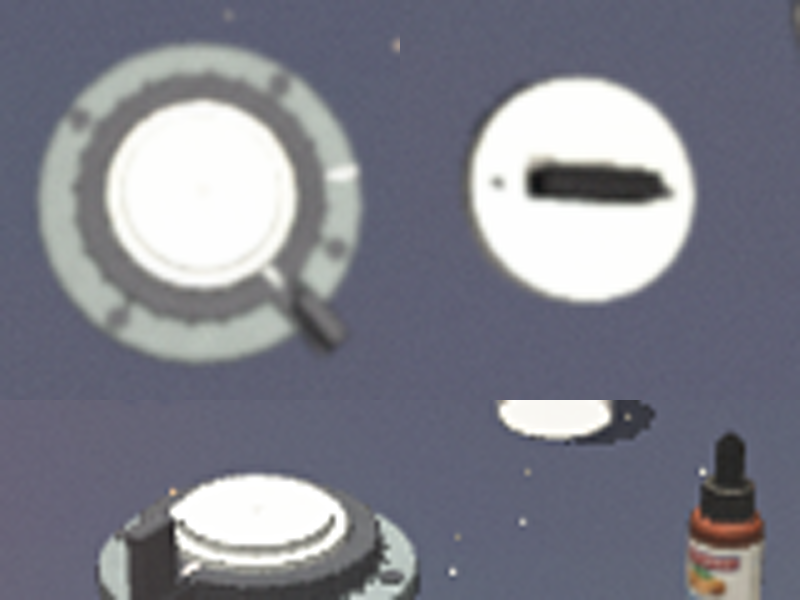

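The crop shows the grey press with its white mark at top-image px (364,250) and the lever at about (359,280). The cover's bar lies along the image horizontal at about (470,301).

Run:
```python
from h import *
a=cv2.imread('pics/top0.png');hsv=cv2.cvtColor(a,cv2.COLOR_BGR2HSV)
def big(m,x,y,w,h):
    q=np.zeros_like(m);q[y:y+h,x:x+w]=m[y:y+h,x:x+w]
    cs=cv2.findContours(q,cv2.RETR_EXTERNAL,cv2.CHAIN_APPROX_NONE)[0];return max(cs,key=cv2.contourArea)
# flange/whole press: not navy. navy saturated
print(a[225,300],a[255,336],a[255,307],a[280,359],a[230,340],a[302,470])
sat=(hsv[...,1]<60).astype(np.uint8)*255
wh=(a.min(2)>190).astype(np.uint8)*255
for nm,m,box,h in(('flange',sat,(296,215,80,80),.014),('seat',wh,(310,230,48,48),.037),('cover',wh,(440,270,62,64),.024)):
    c=cv2.convexHull(big(m,*box))
    P=np.array([ray('top',u,h)[:2] for u in c[:,0,:].astype(float)])
    e,r=cv2.minEnclosingCircle(c);ee=cv2.fitEllipse(c);print(nm,e,r,ee,ray('top',e,h),ray('top',ee[0],h))
dk=(a.max(2)<60).astype(np.uint8)*255
b=cv2.minAreaRect(big(dk,455,290,45,20));print('bar',b,ray('top',b[0],.057))
box=cv2.boxPoints(b);print([ray('top',u,.057) for u in box])
print('lever far/near',ray('top',(296+338/5,215+343/5),.066),ray('top',(296+303/5,215+302/5),.066),'mark',ray('top',(296+342/5,215+173/5),.014))
```

```text
[114  93  91] [253 254 254] [180 186 180] [74 74 75] [136 138 136] [52 50 53]Traceback (most recent call last):
  File "<stdin>", line 13, in <module>
cv2.error: OpenCV(4.12.0) /io/opencv/modules/imgproc/src/shapedescr.cpp:361: error: (-201:Incorrect size of input array) There should be at least 5 points to fit the ellipse in function 'fitEllipseNoDirect'
```

Run:
```python
from h import *
a=cv2.imread('pics/top0.png').astype(int);A=a
def big(m,x,y,w,h):
    m=m.astype(np.uint8)*255;q=np.zeros_like(m);q[y:y+h,x:x+w]=m[y:y+h,x:x+w]
    cs=cv2.findContours(q,cv2.RETR_EXTERNAL,cv2.CHAIN_APPROX_NONE)[0];return max(cs,key=cv2.contourArea)
sat=(a[...,0]-a[...,2]<12);wh=a.min(2)>190
for nm,m,box,h in(('flange',(a[...,1]>a[...,0]-12)&(a[...,1]>110),(296,215,80,80),.014),('seat',wh,(315,233,42,42),.037),('cover',wh,(440,270,62,64),.024)):
    c=big(m,*box);ee=cv2.fitEllipse(c);print(nm,len(c),ee,ray('top',ee[0],h))
b=cv2.minAreaRect(big(a.max(2)<75,455,290,45,20));print('bar',b,ray('top',b[0],.057));print(np.array([ray('top',u,.057) for u in cv2.boxPoints(b)]))
print('lever far/near',ray('top',(296+338/5,215+343/5),.066),ray('top',(296+303/5,215+302/5),.066),'mark',ray('top',(296+342/5,215+173/5),.014))
```

```text
flange 208 ((335.30535888671875, 254.86328125), (63.54119873046875, 64.64053344726562), 90.02735137939453) [ 0.5775 -0.0533  0.014 ]
seat 110 ((336.086181640625, 253.6304931640625), (35.615577697753906, 37.844581604003906), 132.93063354492188) [ 0.5763 -0.0541  0.037 ]
cover 123 ((471.08404541015625, 302.40472412109375), (41.946781158447266, 44.392852783203125), 138.69802856445312) [ 0.4736 -0.3652  0.024 ]
bar ((473.5, 301.5), (5.0, 25.0), 90.0) [ 0.4726 -0.3609  0.057 ]
[[ 0.4774 -0.3332  0.057 ]
 [ 0.4789 -0.3889  0.057 ]
 [ 0.4678 -0.3885  0.057 ]
 [ 0.4663 -0.3329  0.057 ]]
lever far/near [ 0.505  -0.1152  0.066 ] [ 0.523  -0.0994  0.066 ] mark [ 0.5919 -0.1213  0.014 ]
```

apply_moves(
  series=[
    [0,0.94,0.957,-0.2,0,0,0.0045],
    [0,0.94,0.957,-0.2,0,0,0.0045],
    [0,0.94,0.957,-0.2,0,0,0.0045],
    [0,0.94,0.957,-0.2,0,0,0.0045],
    [0,0.94,0.957,-0.2,0,0,0.0045],
    [0,0.94,0.957,-0.2,0,0,0.0045],
    [0,0.94,0.957,-0.2,0,0,0.0045],
    [0,0.94,0.957,-0.2,0,0,0.0045],
    [0,0.94,0.957,-0.2,0,0,0.0045],
    [0,0.94,0.957,-0.2,0,0,0.0045],
    [0,0.94,0.957,-0.2,0,0,0.0045],
    [0,0.94,0.957,-0.2,0,0,0.0045],
    [0,0.94,0.957,-0.2,0,0,0.0045],
    [0,0.94,0.957,-0.2,0,0,0.0045],
    [0,0.94,0.957,-0.2,0,0,0.0045],
    [0,0.94,0.957,-0.2,0,0,0.0045],
    [0,0.94,0.957,-0.2,0,0,0.0045],
    [0,0,0,0,0,0,0],
    [0,0,0,0,0,0,0],
  ],
  grip_force=30,
)

```text
clock: 1.68
ee_pos: [0.5156, -0.1041, 0.1452]
orientation: [-3.14, 0.001, 0.706]
ft_force: [0.3, 0.3, 0.3]
opening: 0.0856
finger_force: 0.0
```

Run:
```python
from h import *
s=observe();p=camera_params('wrist');f=grab_frame('wrist');cv2.imwrite('pics/w1.png',f[:,:,::-1])
print(s['clock'],s['ee_pos'],s['orientation'],s['ft_force'],proj('wrist',[[.516,-.1055,.066],[.577,-.0537,.04],[.577,-.0537,.034]],p))
np.save('w1.npy',p,allow_pickle=True)
```

```text
1.6833 [ 0.5156 -0.1041  0.1452] [-3.1399  0.0014  0.7061] [0.2874 0.2568 0.31  ] [[314.9941 252.7896]
 [315.4019 105.7127]
 [315.3179 106.0833]]
```

View pics/w1.png

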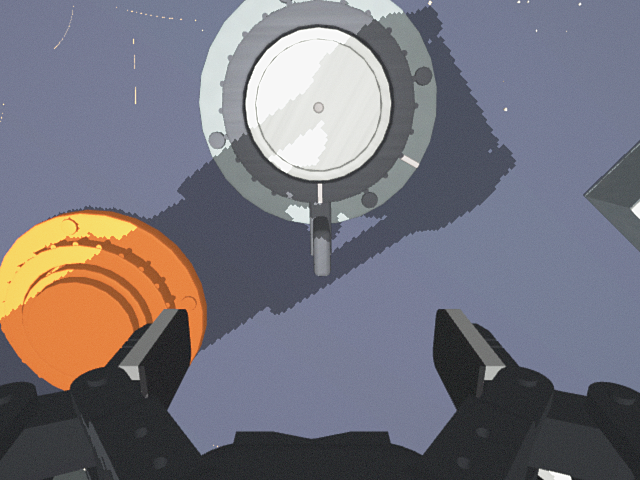

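The wrist view shows the pin at (318.5,107.5), the lever's blade top at about (321,247), aligned with the gripper, and the white mark at (411,161).

Run:
```python
from h import *
p=np.load('w1.npy',allow_pickle=True).item()
c=ray('wrist',(318.5,107.5),.041,p);m=ray('wrist',(411,161),.014,p);l=ray('wrist',(322,275),.066,p);l2=ray('wrist',(321,236),.066,p)
for q in(m,l,l2):d=q-c;print(q,np.hypot(d[0],d[1]),np.degrees(np.arctan2(d[1],d[0])))
print(c)
```

```text
[ 0.5924 -0.1234  0.014 ] 0.06933248365409952 -77.49701383412592
[ 0.5084 -0.1173  0.066 ] 0.09246170661306734 -138.2153041875598
[ 0.5257 -0.1016  0.066 ] 0.06917090331006953 -138.38501373095318
[ 0.5774 -0.0557  0.041 ]
```

apply_moves(
  series=[
    [0,0.05,-0.15,-0.74,0,0,0],
    [0,0,0,-0.74,0,0,0],
    [0,0,0,-0.74,0,0,0],
    [0,0,0,-0.74,0,0,0],
    [0,0,0,-0.74,0,0,0],
    [0,0,0,-0.74,0,0,0],
    [0,0,0,0,0,0,0],
    [1,0,0,0,0,0,0],
    [1,0,0,0,0,0,0],
    [1,0,0,0,0,0,0],
    [1,0,0,0,0,0,0],
    [1,0,0,0,0,0,0],
    [1,0,0,0,0,0,0],
    [1,0,0,0,0,0,0],
    [1,0,0,0,0,0,0],
    [1,0,0,0,0,0,0],
    [1,0,0,0,0,0,0],
    [1,0,0,0,0,0,0],
  ],
  grip_force=30,
)

```text
clock: 3.23
ee_pos: [0.517, -0.1091, 0.036]
orientation: [3.141, -0.0, 0.704]
ft_force: [-2.7, -0.3, 6.4]
opening: 0.0092
finger_force: 31.1
```

Run:
```python
from h import *
s=observe();e=s['ee_pos'];print(e,s['orientation'],s['opening'],s['ft_force'],s['finger_force'],s['clock'])
c=np.array([.577,-.055]);a0=np.arctan2(*(e[:2]-c)[::-1]);r=.08
print(np.degrees(a0),np.hypot(*(e[:2]-c)))
A=a0+np.radians(np.arange(0,64,5.));P=c+np.hypot(*(e[:2]-c))*np.c_[np.cos(A),np.sin(A)];print(np.diff(P,axis=0)/.025)
```

```text
[ 0.517  -0.1091  0.036 ] [ 3.141  -0.0001  0.704 ] 0.009179001117543882 [-2.6719 -0.2784  6.4392] 31.087859272956848 3.2333
-137.9828075138361 0.08081209458708959
[[ 0.1977 -0.2011]
 [ 0.2145 -0.1831]
 [ 0.2296 -0.1637]
 [ 0.243  -0.1431]
 [ 0.2546 -0.1213]
 [ 0.2642 -0.0987]
 [ 0.2718 -0.0753]
 [ 0.2773 -0.0513]
 [ 0.2807 -0.0269]
 [ 0.282  -0.0024]
 [ 0.2811  0.0222]
 [ 0.2781  0.0466]]
```

apply_moves(
  series=[
    [1,0.198,-0.201,0,0,0,0.0139],
    [1,0.215,-0.183,0,0,0,0.0139],
    [1,0.23,-0.164,0,0,0,0.0139],
    [1,0.243,-0.143,0,0,0,0.0139],
    [1,0.255,-0.121,0,0,0,0.0139],
    [1,0.264,-0.099,0,0,0,0.0139],
    [1,0.272,-0.075,0,0,0,0.0139],
    [1,0.277,-0.051,0,0,0,0.0139],
    [1,0.281,-0.027,0,0,0,0.0139],
    [1,0.282,-0.002,0,0,0,0.0139],
    [1,0,0,0,0,0,0],
    [1,0,0,0,0,0,0],
  ],
)

```text
clock: 4.23
ee_pos: [0.58, -0.1367, 0.036]
orientation: [3.141, 0.002, 1.577]
ft_force: [-2.8, -3.6, 5.9]
opening: 0.0098
finger_force: 34.3
```

apply_moves(
  series=[
    [1,0.187,0.01,0,0,0,0.0083],
    [1,0.186,0.021,0,0,0,0.0083],
    [1,0.17,0.03,0,0,0,0.0083],
    [1,0,0,0,0,0,0],
    [1,0,0,0,0,0,0],
  ],
)

```text
clock: 4.65
ee_pos: [0.5932, -0.1353, 0.036]
orientation: [-3.141, 0.002, 1.734]
ft_force: [-3.8, -3.7, 6.1]
opening: 0.0095
finger_force: 38.5
```

apply_moves(
  series=[
    [1,0.08,0.015,0,0,0,0.004],
    [1,0.08,0.018,0,0,0,0.004],
    [1,0,0,0,0,0,0],
    [1,0,0,0,0,0,0],
  ],
)

```text
clock: 4.98
ee_pos: [0.5948, -0.1349, 0.0359]
orientation: [-3.135, 0.0, 1.782]
ft_force: [-18.1, -4.5, 12.9]
opening: 0.0093
finger_force: 30.5
```

apply_moves(
  series=[
    [0.5,0,0,0,0,0,0],
    [0,0,0,0,0,0,0],
    [0,0,0,0,0,0,0],
    [0,0,0,0,0,0,0],
    [0,0,0,0.2,0,0,0],
    [0,0,0,1,0,0,0],
    [0,0,0,1,0,0,0],
    [0,0,0,1,0,0,0],
    [0,0,-0.5,1,0,0,-0.007],
    [0,0,-0.5,1,0,0,-0.007],
    [0,0,-0.5,0.5,0,0,-0.007],
    [0,0,0,0,0,0,-0.007],
    [0,0,0,0,0,0,-0.007],
    [0,0,0,0,0,0,0],
    [0,0,0,0,0,0,0],
  ],
)

```text
clock: 6.23
ee_pos: [0.5973, -0.1707, 0.1779]
orientation: [3.142, -0.0, 1.565]
ft_force: [0.4, -0.6, -0.3]
opening: 0.0858
finger_force: 0.0
```

Run:
```python
from h import *
s=observe();p=camera_params('wrist');f=grab_frame('wrist');cv2.imwrite('pics/w2.png',f[:,:,::-1])
print(s['clock'],s['ee_pos'],s['orientation'],s['ft_force'],proj('wrist',[[.577,-.055,.0505]],p))
np.save('w2.npy',p,allow_pickle=True)
```

```text
6.2333 [ 0.5973 -0.1707  0.1779] [ 3.1415 -0.0001  1.5651] [ 0.3626 -0.5673 -0.3116] [[277.4392  44.5953]]
```

View pics/w2.png

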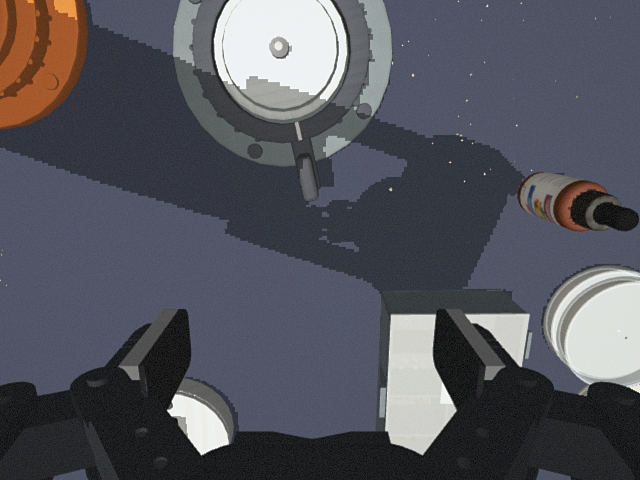

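The lever now stands over the white mark and the pin is raised, at (279.5,46.5). Next is the cover.

apply_moves(
  series=[
    [0,-0.55,-0.856,0,0,0,0.001],
    [0,-0.55,-0.856,0,0,0,0],
    [0,-0.55,-0.856,0,0,0,0],
    [0,-0.55,-0.856,0,0,0,0],
    [0,-0.55,-0.856,0,0,0,0],
    [0,-0.55,-0.856,0,0,0,0],
    [0,-0.55,-0.856,0,0,0,0],
    [0,-0.55,-0.856,0,0,0,0],
    [0,-0.55,-0.856,0,0,0,0],
    [0,0,0,0,0,0,0],
    [0,0,0,0,0,0,0],
  ],
)

```text
clock: 7.2
ee_pos: [0.4729, -0.3641, 0.1777]
orientation: [-3.141, -0.0, 1.569]
ft_force: [-0.1, 0.1, -1.1]
opening: 0.0855
finger_force: 0.0
```

Run:
```python
from h import *
s=observe();p=camera_params('wrist');f=grab_frame('wrist')[:,:,::-1].astype(int);cv2.imwrite('pics/w3.png',f)
print(s['clock'],s['ee_pos'],s['orientation'])
q=np.load('w2.npy',allow_pickle=True).item();print('pin',ray('wrist',(279.5,46.5),.0505,q))
u=proj('wrist',[[.4736,-.3652,.024],[.4736,-.3652,.057]],p);print(u)
m=(f.min(2)>170).astype(np.uint8)
m[300:]=0
n,l,st,ce=cv2.connectedComponentsWithStats(m);print([ (st[i],ce[i]) for i in range(1,n) if st[i][4]>1500])
```

```text
7.2 [ 0.4729 -0.3641  0.1777] [-3.1415 -0.0003  1.5689]
pin [ 0.5782 -0.0561  0.0505]
[[312.9813 223.3976]
 [313.1318 235.1683]]
[(array([  573,    20,    67,   239, 11029], dtype=int32), array([614.7816, 157.4179])), (array([  246,   159,   134,   130, 11452], dtype=int32), array([312.4345, 222.2015]))][ WARN:0@0.648] global loadsave.cpp:1063 imwrite_ Unsupported depth image for selected encoder is fallbacked to CV_8U.
```

View pics/w3.png

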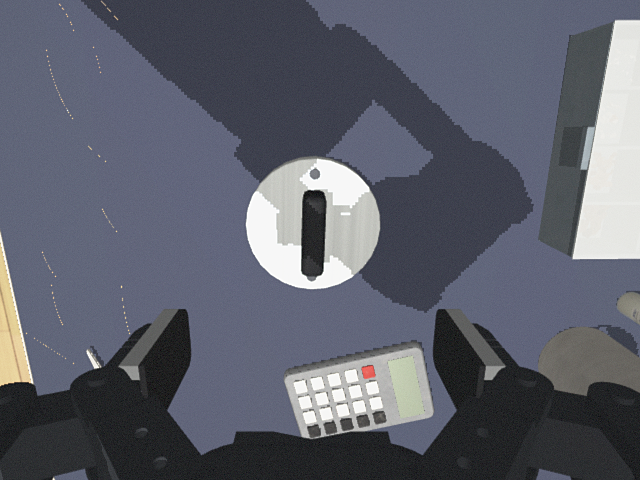

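The cover is centred at (313,223) with its bar upright in the frame, which agrees with the top view. I'll descend and grip.

apply_moves(
  series=[
    [0,0.03,-0.045,-0.744,0,0,0.001],
    [0,0,0,-0.744,0,0,0],
    [0,0,0,-0.744,0,0,0],
    [0,0,0,-0.744,0,0,0],
    [0,0,0,-0.744,0,0,0],
    [0,0,0,-0.744,0,0,0],
    [0,0,0,-0.744,0,0,0],
    [0,0,0,-0.744,0,0,0],
    [0,0,0,0,0,0,0],
    [1,0,0,0,0,0,0],
    [1,0,0,0,0,0,0],
    [1,0,0,0,0,0,0],
    [1,0,0,0,0,0,0],
    [1,0,0,0,0,0,0],
    [1,0,0,0,0,0,0],
    [1,0,0,0,0,0,0],
    [1,0,0,0,0,0,0],
    [1,0,0,0,0,0,0],
    [1,0,0,0,0,0,0],
    [1,0,0,0,0,0,0],
  ],
  grip_force=80,
)

```text
clock: 8.92
ee_pos: [0.4747, -0.365, 0.0301]
orientation: [3.14, 0.001, 1.576]
ft_force: [-1.2, 0.3, 5.7]
opening: 0.0144
finger_force: 80.5
```

apply_moves(
  series=[
    [1,0,0,0.4,0,0,0],
    [1,0,0,1,0,0,0],
    [1,0,0,1,0,0,0],
    [1,0,0,1,0,0,0],
    [1,0,0,1,0,0,0],
    [1,0.295,0.883,0,0,0,0],
    [1,0.295,0.883,0,0,0,0],
    [1,0.295,0.883,0,0,0,0],
    [1,0.295,0.883,0,0,0,0],
    [1,0.295,0.883,0,0,0,0],
    [1,0.295,0.883,0,0,0,0],
    [1,0.295,0.883,0,0,0,0],
    [1,0.295,0.883,0,0,0,0],
    [1,0.295,0.883,0,0,0,0],
    [1,0.295,0.883,0,0,0,0],
    [1,0.295,0.883,0,0,0,0],
    [1,0.295,0.883,0,0,0,0],
    [1,0.295,0.883,0,0,0,0],
    [1,0.295,0.883,0,0,0,0],
  ],
)

```text
clock: 10.5
ee_pos: [0.5772, -0.0543, 0.1385]
orientation: [-3.14, -0.0, 1.576]
ft_force: [0.8, -0.3, -3.2]
opening: 0.0145
finger_force: 79.3
```

apply_moves(
  series=[
    [1,0,0,0,0,0,0],
    [1,0,0,0,0,0,0],
    [1,0,0,0,0,0,0],
  ],
)

```text
clock: 10.75
ee_pos: [0.577, -0.0558, 0.1385]
orientation: [-3.14, 0.0, 1.576]
ft_force: [0.1, -0.6, -3.4]
opening: 0.0147
finger_force: 79.3
```

Run:
```python
from h import *
s=observe();p=camera_params('wrist');f=grab_frame('wrist')[:,:,::-1].copy();g=grab_frame('side')[:,:,::-1]
print(s['clock'],s['ee_pos'],s['orientation'],s['opening'],s['ft_force'])
e=s['ee_pos'];print(proj('wrist',[[e[0],e[1],e[2]-.03+.024],[e[0],e[1],e[2]+.027]],p))
k=cv2.resize(g[130:290,230:440],None,fx=2.2,fy=2.2)
f=cv2.resize(f,(440,330));k=cv2.resize(k,(350,330*350*160//(350*160)));cv2.imwrite('pics/m4.png',np.hstack([f,k]))
```

```text
10.75 [ 0.577  -0.0558  0.1385] [-3.1403  0.0002  1.5763] 0.014713769265903495 [ 0.0717 -0.5517 -3.3924]
[[312.4386 309.0706]
 [312.4944 354.3398]]
```

View pics/m4.png

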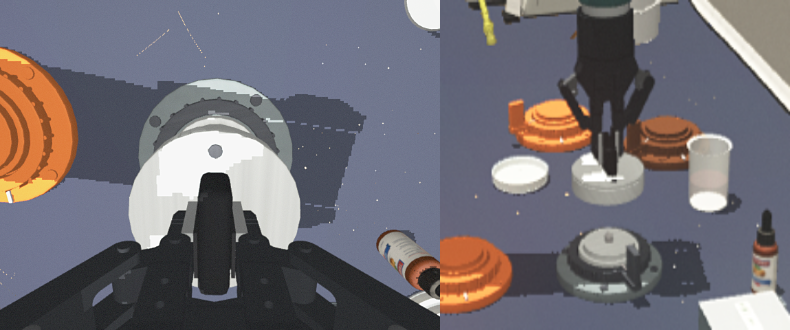

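Wrist and side views: the cover is held level and centred (312 px in x, as predicted), and the pin is up with the lever at its mark. I'll lower it.

apply_moves(
  series=[
    [1,0.025,0,-0.5,0,0,0],
    [1,0,0,-0.6,0,0,0],
    [1,0,0,-0.6,0,0,0],
    [1,0,0,-0.4,0,0,0],
    [1,0,0,-0.1,0,0,0],
    [1,0,0,-0.08,0,0,0],
    [1,0,0,-0.08,0,0,0],
    [1,0,0,-0.08,0,0,0],
    [1,0,0,0,0,0,0],
    [1,0,0,0,0,0,0],
  ],
)

```text
clock: 11.68
ee_pos: [0.5784, -0.0556, 0.0785]
orientation: [3.141, 0.0, 1.576]
ft_force: [-0.1, -0.4, -3.6]
opening: 0.0148
finger_force: 79.2
```

apply_moves(
  series=[
    [1,0,0,-0.08,0,0,0],
    [1,0,0,-0.08,0,0,0],
    [1,0,0,-0.08,0,0,0],
    [1,0,0,0,0,0,0],
    [1,0,0,0,0,0,0],
  ],
)

```text
clock: 12.1
ee_pos: [0.5781, -0.055, 0.0717]
orientation: [-3.141, -0.001, 1.577]
ft_force: [0.2, 4.8, -3.1]
opening: 0.0146
finger_force: 79.4
```

apply_moves(
  series=[
    [1,0,0.04,0,0,0,0],
    [1,0,0,-0.06,0,0,0],
    [1,0,0,-0.06,0,0,0],
    [1,0,0,-0.06,0,0,0],
    [1,0,0,0,0,0,0],
    [1,0,0,0,0,0,0],
  ],
)

```text
clock: 12.6
ee_pos: [0.5783, -0.0546, 0.0681]
orientation: [3.141, 0.0, 1.576]
ft_force: [-3.2, 1.9, 4.4]
opening: 0.0148
finger_force: 80.5
```

Spring contact. I'll press further until the rim stops it.

apply_moves(
  series=[
    [1,-0.01,0.01,-0.06,0,0,0],
    [1,0,0,-0.06,0,0,0],
    [1,0,0,-0.06,0,0,0],
    [1,0,0,0,0,0,0],
    [1,0,0,0,0,0,0],
  ],
)

```text
clock: 13.02
ee_pos: [0.5783, -0.0546, 0.0642]
orientation: [3.14, 0.001, 1.576]
ft_force: [-3.9, 1.7, 7.1]
opening: 0.0146
finger_force: 81.1
```

apply_moves(
  series=[
    [1,0,0,-0.04,0,0,0],
    [1,0,0,-0.04,0,0,0],
    [1,0,0,0,0,0,0],
    [1,0,0,0,0,0,0],
  ],
)

```text
clock: 13.35
ee_pos: [0.5784, -0.0546, 0.0641]
orientation: [3.14, 0.001, 1.576]
ft_force: [-10.8, 2.7, 18.7]
opening: 0.015
finger_force: 82.4
```

apply_moves(
  series=[
    [1,-0.04,0.01,-0.02,0,0,0],
    [1,0,0,0,0,0,0],
    [1,0,0,0,0,0,0],
    [1,0,0,0,0,0,0],
  ],
)

```text
clock: 13.68
ee_pos: [0.5784, -0.0546, 0.0641]
orientation: [3.137, 0.001, 1.576]
ft_force: [-6.1, 1.7, 19.0]
opening: 0.0147
finger_force: 82.4
```

Run:
```python
from h import *
s=observe();g=grab_frame('side')[:,:,::-1];f=grab_frame('top')[:,:,::-1]
print(s['clock'],s['ee_pos'],s['orientation'],s['ft_force'],s['wrist_torque'])
cv2.imwrite('pics/m5.png',np.hstack([cv2.resize(g[190:290,250:450],(500,250)),cv2.resize(f[200:310,280:400],(300,250))]))
```

```text
13.6833 [ 0.5784 -0.0546  0.0641] [3.137  0.0015 1.576 ] [-6.113   1.7367 19.0289] [ 0.2086  1.3712 -0.0133]
```

View pics/m5.png

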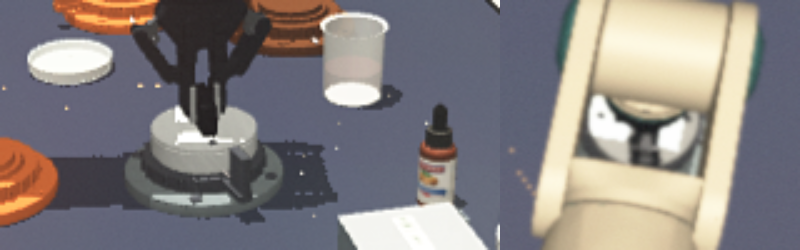

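The side view shows the cover flush and level on the rim, held by the gripper. The lever is still at the locked mark, and the beaker, dropper and petri dish are undisturbed.

```bash
python3 -c "
from rig import *
print(hand_in())"
```

```text
the job is handed in; nothing more can be done
None
```

The job is handed in at about 13.8 s: the collar is turned to its stop at the locked mark, and the gripper is holding the cover over the raised pin, pressed flush on the rim at about 19 N, with the bystanders not touched.

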